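# Fold down the ratchet stand's support arm

### The arm

A 7-joint arm with a two-finger parallel gripper is mounted at the origin on a cart in front of the work surface, level with it; the furniture and walls round the work are solid. World frame = base frame: x ahead of the robot, y to its left, z up, the work surface at z = 0. Lengths are in m, angles in rad, forces in N, time in s.
With the tool pointing down it reaches from about 0.35 to 0.9 m from the base axis. Payload 8.1 kg.
Tool frame: the origin (TCP) lies at the centre of the arm's flange, where the gripper is bolted on; the fingertips stand 173 mm ahead of it and the grasp point (between the pads) lies 155 mm ahead of it; z points along the fingers, y is the line along which they close (so a half turn about z gives the same grasp; the last joint's range is limited). The gripper opens to 85 mm and grips with 20 to 120 N. Pads are 22 mm wide; open, the fingers measure 114 mm over their backs; the gripper's body (76 mm by 85 mm) begins 54 mm behind the grasp point. The pads swing forward as they close: fully open they stand 13 mm farther back than shut.
Start: joints at [-1.337, 0.434, 0.025, 1.573, -0.012, 1.134, -0.075], TCP at [0.207, 0.59, 0.405] pointing down, gripper open.
Joint ranges: [-2.62, 2.62], [-0.44, 2.09], [-1.27, 1.32], [0.08, 2.57], [-1.32, 4.46], [0.12, 2], [-2.74, 2.74]. Speed limits (rad/s): [2.22, 2.22, 3.01, 3.01, 3.14, 3.14, 3.14].

### API

Orientations are given as a unit quaternion [x, y, z, w].
In Python, from rig import robot gives the robot as it stands.
- The arm moves only by the tool play_rows, never from a script. Its argument "commands" is a list of rows, each an object of numbers: "dx", "dy", "dz": the shift along the world's x, y, z in units of 0.04 m (1.0 is 0.04 m); "yaw": the turn about the world's z in units of 5 degrees (1.0 is 5 degrees). A call has 1 to 10 rows; each row shifts and turns the commanded pose from where the row before left it; what a row does not reach is not made up. A row lasts 1/12 s, in which the tool goes at most 41.7 mm and 7.16 degrees, less where a joint would pass 70% of its speed; a pose out of reach is approached as far as the arm can. A call with a number of a shift or a turn outside -1 to 1 is refused whole. A call with a gripper value outside its range is refused whole. "hand" is the opening, from 0 (shut) to 1 (fully open), set as the call begins (left out, the last holds). The fingers move at their own pace and stop on an object; "squeeze" is the grip in N (left out, the last holds). Time passes only in rows, so rows that do not move let the fingers close. It gives the time, the measured TCP pose, the force, the opening and the grip force at its end, in the units of the state.
- robot.get_obs(): the state, without advancing time (a new reading comes with each control period).
- robot.grab_frame(name): name is "scene" or "side" or "wrist"; returns the picture (420x560x3 uint8, red, green, blue); there is no depth.
- robot.camera_info(name): a dict with "K" (3x3 intrinsics, pixels), "pose" (4x4, takes a point from camera to world coordinates); the wrist camera has in their place "T_tool_cam" (4x4, takes a point from camera to tool coordinates, whose origin is the TCP and whose axes are the flange's). Camera axes: x right, y up, looking along -z (the intrinsics and any distortion apply to the point x, -y, -z); pixel columns grow to the right and rows downward; lengths in m; the calibration is good to about 2 mm. A picture is of the moment at which its call begins: read the wrist's pose just before it. camera_info takes no time and is no camera call.
- robot.finish_job(): hands the job in; it is judged then, once.
Trained networks look in the newest picture that a camera, given by its name, has taken for a name from the list of things; names that differ only in an ending like _2 or _b are one class to them, and where a whole thing is asked for, a point or a joint stands for the part that bears it (a point fixed in the world has none). Each returns a list of dicts, best first, with "score" (0 to 1); they miss things now and then, are a little off and sometimes report something else, mostly with a low value. They report only what shows in the picture. A call takes as long as a camera call.
- robot.spot_in(camera, name): "box" ([left, top, right, bottom] in pixels, round what is visible of it).
The state is a dict: "time": time; "joint_positions": joint angles; "joint_vel": joint speeds; "tau": joint torques, N m; "eef_pos": TCP position; "orientation": TCP orientation; "ft_force": force on the tool from outside, world axes, zero at the start; "torque": the same for the moment, N m; "gripper_width": finger opening in m; "grasp_force": force on a finger pad.
Only numpy, scipy, OpenCV 4.12 (cv2) and the standard library are available. Lean on these libraries where they do the work, as an engineer would, in place of code of your own. Each camera call takes 0.05 s, during which the arm holds its last target. There are 200 camera calls.

### The job

Fold away the raised support arm of the ratchet stand: with shut fingertips, press the thumb pad on the tail of its pawl all the way down so that the pawl lets go of the toothed wheel, then push the arm down by its rubber pad until it lies level on its rest, and leave pawl free and arm down. Do not push hard on the arm while the pawl still holds it, never lift the arm, and leave the jars and the tape roll beside the stand where they are.

Things in the scene. Friction and masses are not known exactly. Their poses are not given: they have to be found in the camera images.
- stand: Grey steel ratchet stand, fixed to the worktop; plate 300 x 100 x 10 mm. Origin: on the worktop below the arm's pivot; z up. Plate x -175 to +125 mm. Two cheeks (x -26 to +78, y +-24 mm, to 122 mm high) carry the arm's pivot (axis y, x 0, 62 mm high) and the pawl's (axis y, x +60, 104 mm high). The arm rises towards -x (roughly the robot's left), the pawl's tail points to +x (its right).
- prop (a joint): Support arm's angle, rad. About 0 at the start: raised 0.80 rad (46 degrees) above level. Grows as the arm goes down; 0.80 = level on its rubber rest (hard stop). Stiff pivot: it stays where it is left; with the pawl free about 4 to 8 N down on its pad moves it. With the pawl in, the teeth hold it both ways, with about +-0.03 rad of play.
- pawl (a joint): Pawl's angle, rad. 0 = nose between the teeth on top of the wheel (102 mm across, on the arm's pivot); grows as the pad on its tail is pressed down; 0.32 = fully pressed (hard stop). Starts at 0 to 0.03; nose clear of the teeth from about 0.14. No return spring: friction keeps it where it is left; about 3 to 4 N on the pad moves it.
- pawl_pad (a point): Centre of the top face of the pawl's thumb pad, a ribbed dark rubber plate 34 mm (along the stand's x) x 38 mm, 56 mm from the pawl's pivot. With the pawl in: about 122 mm above the worktop, at x = +116 mm of the stand; fully pressed it lies 18 mm lower and is tipped outwards by 0.32 rad.
- prop_pad (a point): Centre of the top face of the ribbed dark rubber pad, 74 x 74 mm, at the arm's free end; 135 mm from the pivot along the arm and 10 mm above the arm's centre line, so it swings on an arc about the pivot. Arm fully down: 72 mm above the worktop, at x = -135 mm of the stand. The arm ends 172 mm from its pivot.
- jar_a: Loose jar with a black body and white cap, 48 mm across, 64 mm high, origin at the centre of its underside; a bystander on the stand's +y side (the side away from the robot).
- jar_c: Loose jar with a red body and white cap, 44 mm across, 60 mm high, origin at the centre of its underside; a bystander on the stand's +y side.
- vinyl_roll: Loose roll of black tape lying flat, 68 x 74 x 19 mm, origin at the centre of its underside; a bystander on the stand's +y side, by the arm's end.

How it is judged:
On the way:
1. the pawl is pressed free while the arm is still up (value of joint pawl above 0.24 rad and value of joint prop below 0.1 rad), for 0.2 s.
At the end, for the whole second after the job is handed in: The support arm is at rest within 0.05 rad of its lower stop (level), the pawl still pressed free (above 0.2 rad), and each bystander within 20 mm of where it stood (value of joint prop above 0.75 rad and value of joint pawl above 0.2 rad and velocity of joint prop between -0.02 and 0.02 rad/s and distance of each of jar_a, jar_c, vinyl_roll from where it was at the start of the episode below 0.02 m); the robot touches nothing.
It fails at once if the arm is forced with more than 30 N while the pawl still holds it (contact force between the fingers and prop above 30 N and value of joint pawl below 0.12 rad).
It fails at once if the arm is lifted above where it stood (value of joint prop below -0.08 rad).
It fails at once if a jar or the tape roll is shifted by more than 20 mm, lifted or tipped (distance of any of jar_a, jar_c, vinyl_roll from where it was at the start of the episode above 0.02 m or angle between any of jar_a, jar_c, vinyl_roll's own z axis and vertical above 0.3 rad).
It also fails if it takes over 42 s, if anything falls off the work surface, if the arm or the gripper's body presses on something with over 40 N, if the wrist force passes 120 N, or if a joint passes its speed limit or range.

## Working session

There is one attempt and no reset: what is moved stays moved. The work goes in short steps, Python scripts to look and compute and a tool call to move; the robot and the scene stay as the last step left them, time stands still between calls to the robot, and variables do not carry over. Pictures are saved under pics/ and viewed, at most 10 in all, crops included, and the job is handed in when it is done.

Besides the shell and the picture viewer there is one more tool, called after "Call:" by a JSON object that holds its "op" and its "data". play_rows: Moves the arm, as the interface text tells. Its arguments: {"type":"object","properties":{"commands":{"type":"array"},"hand":{"type":"number"},"squeeze":{"type":"number"}},"required":["commands"]}

```bash
mkdir -p pics
python3 - <<'E'
from rig import robot
import cv2
o=robot.get_obs();print(o)
for c in ["scene","side"]:
    f=robot.grab_frame(c);cv2.imwrite(f"pics/{c}0.png",f[:,:,::-1])
    i=robot.camera_info(c);print(c,i)
    for n in ["stand","prop","pawl","pawl_pad","prop_pad","jar_a","jar_c","vinyl_roll"]:
        print(n,[(r['box'],round(r['score'],2)) for r in robot.spot_in(c,n)[:2]])
print(robot.camera_info("wrist"))
E
```

```text
{'time': 0.0, 'joint_positions': array([-1.33661378,  0.43523678,  0.02495211,  1.5741143 , -0.0116173 ,
        1.13400341, -0.07510823]), 'joint_vel': array([-7.73243595e-04, -1.31363265e-03,  5.88494273e-04,  7.76552216e-06,
        1.58810568e-04,  3.68942278e-04, -7.62430359e-05]), 'tau': array([ 1.61226322e-03, -6.70471358e+01,  1.02626134e+00, -3.16192424e+01,
        1.57736783e-02,  1.28196817e-02,  6.15440422e-05]), 'eef_pos': array([0.20647135, 0.58965727, 0.40391028]), 'orientation': array([ 1.67629380e-01,  9.85849754e-01, -8.04966245e-04, -7.48562563e-05]), 'ft_force': array([-0.62792086, -1.42194381, -0.69146554]), 'torque': array([0.06298373, 0.00799846, 0.03159734]), 'grasp_force': 0.0, 'gripper_width': 0.08531524286453981}
scene {'K': array([[453.04075277,   0.        , 273.4657839 ],
       [  0.        , 453.04075277, 209.95394663],
       [  0.        ,   0.        ,   1.        ]]), 'pose': array([[ 0.90327457,  0.32427694, -0.28096178,  0.3211814 ],
       [-0.42868352,  0.65453794, -0.62274436, -0.35143341],
       [-0.01804149,  0.68295282,  0.73023965,  0.74
[... 1235 characters left out ...]
2.9], 0.74), ([315.4, 181.1, 337.6, 206.1], 0.53)]
jar_c [([274.7, 196.8, 294.7, 222.9], 0.74), ([315.4, 181.1, 337.6, 206.1], 0.53)]
vinyl_roll [([237.3, 209.2, 263.9, 233.5], 0.76)]
{'K': array([[357.71757429,   0.        , 282.44904109],
       [  0.        , 357.71757429, 209.20644567],
       [  0.        ,   0.        ,   1.        ]]), 'T_tool_cam': array([[ 1.63163904e-04,  9.61434238e-01,  2.75034868e-01,
         6.97161932e-02],
       [ 9.99999946e-01, -7.80482047e-05, -3.20416389e-04,
        -3.72262596e-04],
       [-2.86593309e-04,  2.75034905e-01, -9.61434199e-01,
         3.03586351e-02],
       [ 0.00000000e+00,  0.00000000e+00,  0.00000000e+00,
         1.00000000e+00]])}
```

Run:
```python
import cv2
a=cv2.imread("pics/scene0.png")[155:355,200:360];b=cv2.imread("pics/side0.png")[150:290,225:405]
cv2.imwrite("pics/s1.png",cv2.resize(a,None,fx=3,fy=3,interpolation=2));cv2.imwrite("pics/s2.png",cv2.resize(b,None,fx=4,fy=4,interpolation=2))
```

```text
(no output)
```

View pics/s1.png

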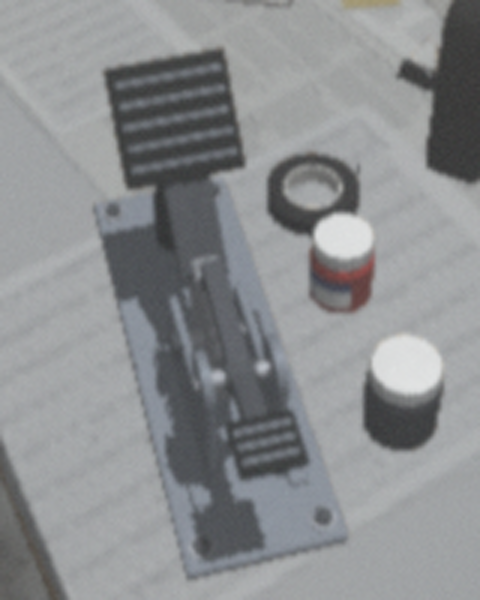

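View pics/s2.png

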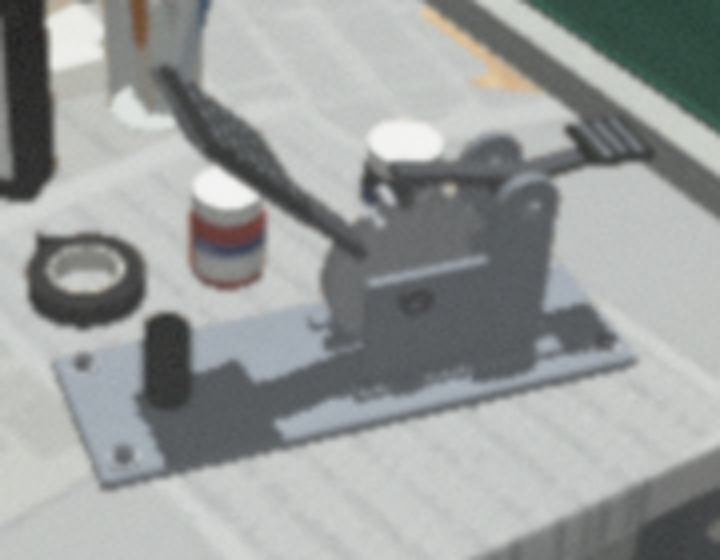

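```bash
cat > h.py <<'E'
import numpy as np
from rig import robot
def proj(c,P):
    i=robot.camera_info(c);T=i["pose"];q=(np.asarray(P)-T[:3,3])@T[:3,:3]
    q=q*[1,-1,-1];p=q@i["K"].T;return p[:,:2]/p[:,2:]
def w(p,P):
    P=np.asarray(P,float);c,s=np.cos(p[2]),np.sin(p[2])
    return P@np.array([[c,s,0],[-s,c,0],[0,0,1]])+[p[0],p[1],0]
E
python3 - <<'E'
from h import *
from scipy.optimize import least_squares
S=.001*np.array([[-175,-50,10],[125,-50,10],[125,50,10],[-175,50,10],[-86.9,0,165.8],[116,0,122]])
a=np.array([[95,205],[190,577],[347,540],[225,182],[175,118],[268,443]])/3+[200,155]
b=np.array([[105,488],[635,357],[565,265],[55,362],[610,140]])/4+[225,150]
B=S[[0,1,2,3,5]]
f=lambda p:np.r_[(proj("scene",w(p,S))-a).ravel(),(proj("side",w(p,B))-b).ravel()]
for y0 in(-1.5,-2.2):
    r=least_squares(f,[.6,.1,y0],loss="soft_l1");print(r.x,r.cost);print(np.round(f(r.x).reshape(-1,2),1))
p=r.x;np.save("p.npy",p)
print("pawl",w(p,S[5:]),"prop up",w(p,S[4:5]),"down",w(p,[[-.135,0,.072]]))
print(robot.camera_info("scene")["pose"][:3,3])
E
```

```text
[ 0.51820285  0.10243893 -1.76813631] 18.091295239407035
[[-1.7 -0.8]
 [-2.2  0.6]
 [ 0.6 -0.4]
 [-0.4 -2. ]
 [ 0.   1. ]
 [-1.4  0. ]
 [-0.1 -2.2]
 [ 2.3 -1.2]
 [-2.2 -5.2]
 [-0.6 -2.5]
 [ 0.6 -2.1]]
[ 0.51820285  0.10243893 -1.76813627] 18.091295239396786
[[-1.7 -0.8]
 [-2.2  0.6]
 [ 0.6 -0.4]
 [-0.4 -2. ]
 [ 0.   1. ]
 [-1.4  0. ]
 [-0.1 -2.2]
 [ 2.3 -1.2]
 [-2.2 -5.2]
 [-0.6 -2.5]
 [ 0.6 -2.1]]
pawl [[ 0.4954597 -0.0113097  0.122    ]] prop up [[0.5352406  0.18765233 0.1658    ]] down [[0.54467116 0.23481879 0.072     ]]
[ 0.3211814  -0.35143341  0.74532204]
```

Call:
{"op": "play_rows", "data": {"commands": [{"dz": 0.5},{"dz": 0.5},{"dx": 0.4,"dy": -0.84,"yaw": 0.4},{"dx": 0.4,"dy": -0.84,"yaw": 0.4},{"dx": 0.4,"dy": -0.84,"yaw": 0.4},{"dx": 0.4,"dy": -0.84,"yaw": 0.4},{"dx": 0.4,"dy": -0.84},{"dx": 0.4,"dy": -0.84},{"dx": 0.4,"dy": -0.84},{"dx": 0.4,"dy": -0.84}], "hand": 0}}

```text
validation failed for argument at $.co...
```

Call:
{"op": "play_rows", "data": {"commands": [{"dx": 0.4,"dy": -0.84},{"dx": 0.4,"dy": -0.84},{"dx": 0.4,"dy": -0.84},{"dx": 0.4,"dy": -0.84},{"dx": 0.4,"dy": -0.84},{"dx": 0.4,"dy": -0.84},{"dx": 0.4,"dy": -0.84},{"dx": 0.4,"dy": -0.84},{},{}]}}

```text
validation failed for argument at $.co...
```

Call:
{"op": "play_rows", "data": {"commands": [{"dx": 0,"dy": 0,"dz": 0.5,"yaw": 0},{"dx": 0,"dy": 0,"dz": 0.5,"yaw": 0},{"dx": 0.4,"dy": -0.84,"dz": 0,"yaw": 0.4},{"dx": 0.4,"dy": -0.84,"dz": 0,"yaw": 0.4},{"dx": 0.4,"dy": -0.84,"dz": 0,"yaw": 0.4},{"dx": 0.4,"dy": -0.84,"dz": 0,"yaw": 0.4},{"dx": 0.4,"dy": -0.84,"dz": 0,"yaw": 0},{"dx": 0.4,"dy": -0.84,"dz": 0,"yaw": 0},{"dx": 0.4,"dy": -0.84,"dz": 0,"yaw": 0},{"dx": 0.4,"dy": -0.84,"dz": 0,"yaw": 0}], "hand": 0}}

```text
time: 1.73
eef_pos: [0.335, 0.3193, 0.4449]
orientation: [0.098, 0.995, 0.0, 0.0]
ft_force: [1.4, 0.6, -0.1]
gripper_width: 0.0002
grasp_force: 0.0
```

Call:
{"op": "play_rows", "data": {"commands": [{"dx": 0.4,"dy": -0.83,"dz": 0,"yaw": 0},{"dx": 0.4,"dy": -0.83,"dz": 0,"yaw": 0},{"dx": 0.4,"dy": -0.83,"dz": 0,"yaw": 0},{"dx": 0.4,"dy": -0.83,"dz": 0,"yaw": 0},{"dx": 0.4,"dy": -0.83,"dz": 0,"yaw": 0},{"dx": 0.4,"dy": -0.83,"dz": 0,"yaw": 0},{"dx": 0.4,"dy": -0.83,"dz": 0,"yaw": 0},{"dx": 0.4,"dy": -0.83,"dz": 0,"yaw": 0},{"dx": 0.3,"dy": -0.6,"dz": 0,"yaw": 0},{"dx": 0,"dy": 0,"dz": 0,"yaw": 0}]}}

```text
time: 2.57
eef_pos: [0.4761, 0.026, 0.4452]
orientation: [0.102, 0.995, -0.001, 0.001]
ft_force: [0.4, -0.4, -0.4]
gripper_width: 0.0002
grasp_force: 0.0
```

Run:
```python
from h import *
import cv2
from scipy.spatial.transform import Rotation as R
o=robot.get_obs();print(o["eef_pos"])
f=robot.grab_frame("wrist");i=robot.camera_info("wrist")
T=np.eye(4);T[:3,:3]=R.from_quat(o["orientation"]).as_matrix();T[:3,3]=o["eef_pos"];T=T@i["T_tool_cam"]
p=np.load("p.npy")
P=w(p,[[.116,0,.122],[.099,-.019,.122],[.099,.019,.122],[.133,.019,.122],[.133,-.019,.122],[.125,-.05,.01],[.125,.05,.01]])
q=((P-T[:3,3])@T[:3,:3])*[1,-1,-1]@i["K"].T;q=q[:,:2]/q[:,2:];print(q.round())
g=f[:,:,::-1].copy()
for a in q: cv2.circle(g,tuple(int(v) for v in a),2,(0,0,255),-1)
cv2.imwrite("pics/w1.png",g)
```

```text
[0.47609666 0.025968   0.44520358]
[[246. 222.]
 [265. 201.]
 [266. 243.]
 [227. 243.]
 [225. 201.]
 [246. 149.]
 [249. 233.]]
```

View pics/w1.png

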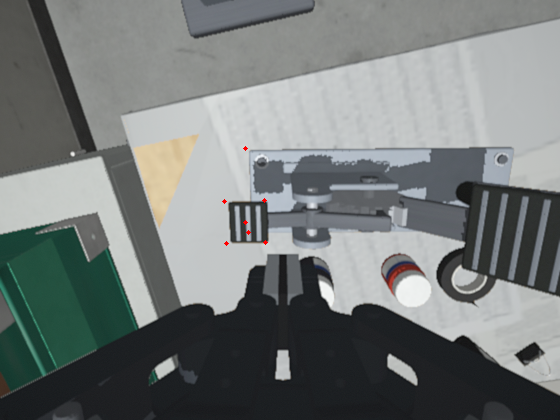

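Call:
{"op": "play_rows", "data": {"commands": [{"dx": 0.23,"dy": -0.49,"dz": 0,"yaw": 0},{"dx": 0.24,"dy": -0.48,"dz": 0,"yaw": 0},{"dx": 0,"dy": 0,"dz": -0.7,"yaw": 0},{"dx": 0,"dy": 0,"dz": -0.7,"yaw": 0},{"dx": 0,"dy": 0,"dz": -0.7,"yaw": 0},{"dx": 0,"dy": 0,"dz": -0.7,"yaw": 0},{"dx": 0,"dy": 0,"dz": -0.5,"yaw": 0},{"dx": 0,"dy": 0,"dz": -0.2,"yaw": 0},{"dx": 0,"dy": 0,"dz": 0,"yaw": 0},{"dx": 0,"dy": 0,"dz": 0,"yaw": 0}]}}

```text
time: 3.45
eef_pos: [0.4936, -0.0067, 0.3052]
orientation: [0.098, 0.995, 0.0, -0.0]
ft_force: [0.6, -0.8, 0.3]
gripper_width: -0.0004
grasp_force: 0.0
```

Call:
{"op": "play_rows", "data": {"commands": [{"dx": 0.03,"dy": -0.14,"dz": 0,"yaw": 0},{"dx": 0,"dy": 0,"dz": -0.1,"yaw": 0},{"dx": 0,"dy": 0,"dz": -0.1,"yaw": 0},{"dx": 0,"dy": 0,"dz": -0.1,"yaw": 0},{"dx": 0,"dy": 0,"dz": -0.1,"yaw": 0},{"dx": 0,"dy": 0,"dz": -0.1,"yaw": 0},{"dx": 0,"dy": 0,"dz": 0,"yaw": 0}]}}

```text
time: 4.03
eef_pos: [0.4945, -0.0133, 0.2841]
orientation: [0.099, 0.995, -0.0, -0.0]
ft_force: [-0.0, -1.0, 1.8]
gripper_width: 0.0002
grasp_force: 0.5
```

Call:
{"op": "play_rows", "data": {"commands": [{"dx": 0,"dy": 0,"dz": -0.07,"yaw": 0},{"dx": 0,"dy": 0,"dz": -0.07,"yaw": 0},{"dx": 0,"dy": 0,"dz": 0,"yaw": 0}]}}

```text
time: 4.28
eef_pos: [0.4944, -0.0131, 0.2787]
orientation: [0.099, 0.995, -0.0, -0.0]
ft_force: [0.2, -3.2, 2.4]
gripper_width: 0.0002
grasp_force: 0.9
```

Call:
{"op": "play_rows", "data": {"commands": [{"dx": 0,"dy": 0,"dz": -0.05,"yaw": 0},{"dx": 0,"dy": 0,"dz": 0,"yaw": 0}]}}

```text
time: 4.45
eef_pos: [0.4946, -0.013, 0.2775]
orientation: [0.099, 0.995, 0.0, -0.0]
ft_force: [-4.1, -3.9, 13.6]
gripper_width: -0.0002
grasp_force: 7.0
```

Call:
{"op": "play_rows", "data": {"commands": [{"dx": 0,"dy": 0,"dz": -0.03,"yaw": 0},{"dx": 0,"dy": 0,"dz": 0,"yaw": 0},{"dx": 0,"dy": 0,"dz": 0,"yaw": 0},{"dx": 0,"dy": 0,"dz": 0,"yaw": 0}]}}

```text
time: 4.78
eef_pos: [0.4946, -0.0131, 0.2771]
orientation: [0.099, 0.995, 0.0, 0.0]
ft_force: [-5.6, -3.6, 21.6]
gripper_width: 0.0
grasp_force: 10.9
```

Call:
{"op": "play_rows", "data": {"commands": [{"dx": 0,"dy": 0,"dz": 0.3,"yaw": 0},{"dx": 0,"dy": 0,"dz": 0.8,"yaw": 0},{"dx": 0,"dy": 0,"dz": 0.9,"yaw": 0},{"dx": 0,"dy": 0,"dz": 0.9,"yaw": 0},{"dx": 0,"dy": 0,"dz": 0.9,"yaw": 0},{"dx": 0,"dy": 0,"dz": 0.5,"yaw": 0},{"dx": 0.2,"dy": 0.9,"dz": 0,"yaw": 0},{"dx": 0.2,"dy": 0.9,"dz": 0,"yaw": 0},{"dx": 0,"dy": 0,"dz": 0,"yaw": 0}]}}

```text
time: 5.53
eef_pos: [0.5111, 0.0672, 0.4479]
orientation: [0.094, 0.996, 0.002, 0.0]
ft_force: [-0.2, 1.1, -0.4]
gripper_width: -0.0002
grasp_force: 0.0
```

Run:
```python
from h import *
import cv2
f=robot.grab_frame("side")[150:270,225:405,::-1]
cv2.imwrite("pics/s3.png",cv2.resize(f,None,fx=4,fy=4,interpolation=2))
p=np.load("p.npy")
# pad target poses along the arc: contact at s=0.135
for t in [.8,.6,.4,.2,.1,0]:
    x=-.135*np.cos(t)+.01*np.sin(t);z=.062+.135*np.sin(t)+.01*np.cos(t)
    print(t,w(p,[[x+.0145*min(1,t/.2),0,z+.173]]).round(4),round(x,4))
```

```text
0.8 [[0.5324 0.1734 0.3388]] -0.0869
0.6 [[0.5361 0.1919 0.3195]] -0.1058
0.4 [[0.539  0.2063 0.2968]] -0.1204
0.2 [[0.5409 0.216  0.2716]] -0.1303
0.1 [[0.5429 0.2261 0.2584]] -0.1333
0 [[0.5447 0.2348 0.245 ]] -0.135
```

View pics/s3.png

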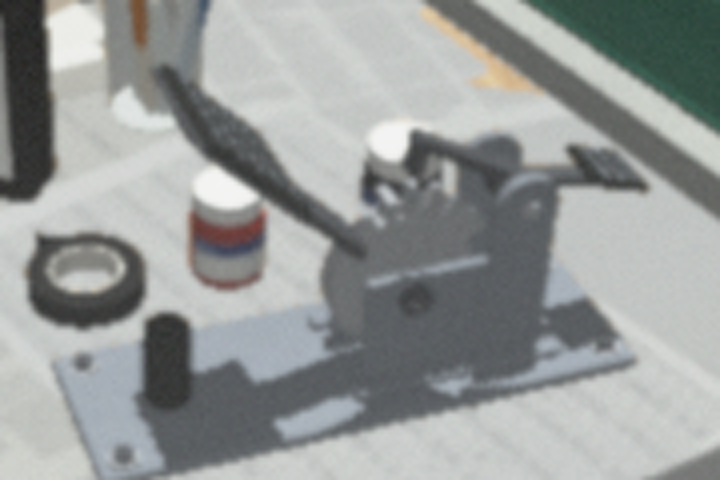

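Call:
{"op": "play_rows", "data": {"commands": [{"dx": 0.18,"dy": 0.9,"dz": 0,"yaw": 0},{"dx": 0.18,"dy": 0.9,"dz": 0,"yaw": 0},{"dx": 0.16,"dy": 0.8,"dz": 0,"yaw": 0},{"dx": 0,"dy": 0,"dz": 0,"yaw": 0},{"dx": 0,"dy": 0,"dz": -0.6,"yaw": 0},{"dx": 0,"dy": 0,"dz": -0.7,"yaw": 0},{"dx": 0,"dy": 0,"dz": -0.7,"yaw": 0},{"dx": 0,"dy": 0,"dz": -0.4,"yaw": 0},{"dx": 0,"dy": 0,"dz": 0,"yaw": 0},{"dx": 0,"dy": 0,"dz": 0,"yaw": 0}]}}

```text
time: 6.42
eef_pos: [0.5311, 0.1628, 0.3514]
orientation: [0.098, 0.995, -0.0, -0.001]
ft_force: [0.7, 0.8, 1.3]
gripper_width: 0.0001
grasp_force: 0.0
```

Call:
{"op": "play_rows", "data": {"commands": [{"dx": 0.03,"dy": 0.22,"dz": 0,"yaw": 0},{"dx": 0,"dy": 0,"dz": -0.15,"yaw": 0},{"dx": 0,"dy": 0,"dz": -0.15,"yaw": 0},{"dx": 0,"dy": 0.05,"dz": -0.1,"yaw": 0},{"dx": 0.02,"dy": 0.1,"dz": -0.12,"yaw": 0},{"dx": 0,"dy": 0,"dz": 0,"yaw": 0}]}}

```text
time: 6.92
eef_pos: [0.5335, 0.1783, 0.3305]
orientation: [0.098, 0.995, -0.0, -0.0]
ft_force: [0.1, -0.7, -0.2]
gripper_width: 0.0002
grasp_force: 0.2
```

Call:
{"op": "play_rows", "data": {"commands": [{"dx": 0.02,"dy": 0.1,"dz": -0.12,"yaw": 0},{"dx": 0.02,"dy": 0.1,"dz": -0.12,"yaw": 0},{"dx": 0.02,"dy": 0.1,"dz": -0.12,"yaw": 0},{"dx": 0,"dy": 0,"dz": 0,"yaw": 0}]}}

```text
time: 7.25
eef_pos: [0.5362, 0.1909, 0.3168]
orientation: [0.098, 0.995, 0.0, 0.001]
ft_force: [0.6, -0.7, 1.1]
gripper_width: 0.0
grasp_force: 0.6
```

Call:
{"op": "play_rows", "data": {"commands": [{"dx": 0.02,"dy": 0.1,"dz": -0.12,"yaw": 0},{"dx": 0.02,"dy": 0.09,"dz": -0.13,"yaw": 0},{"dx": 0.02,"dy": 0.09,"dz": -0.14,"yaw": 0},{"dx": 0.02,"dy": 0.08,"dz": -0.14,"yaw": 0}]}}

```text
time: 7.58
eef_pos: [0.5392, 0.2048, 0.2961]
orientation: [0.098, 0.995, 0.001, 0.0]
ft_force: [-2.8, -0.6, 7.6]
gripper_width: 0.0003
grasp_force: 3.7
```

Run:
```python
from h import *
import cv2
f=robot.grab_frame("side")[120:270,225:405,::-1]
cv2.imwrite("pics/s4.png",cv2.resize(f,None,fx=4,fy=4,interpolation=2))
```

```text
(no output)
```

View pics/s4.png

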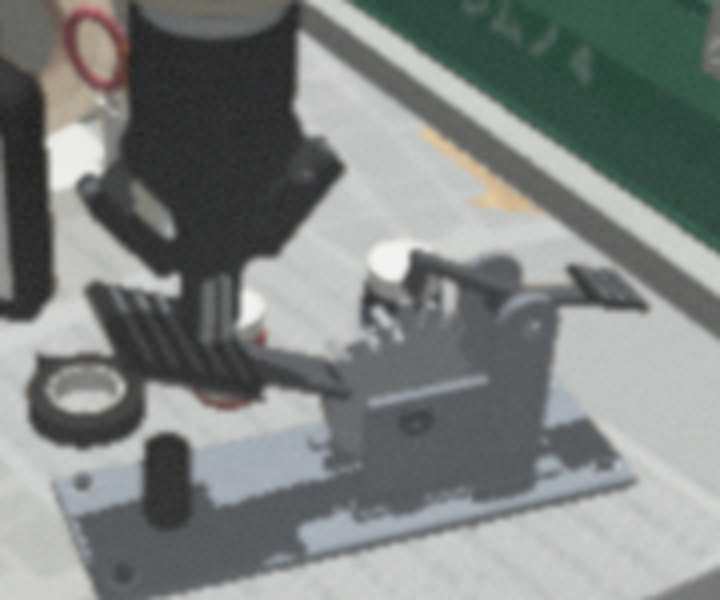

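The arm has gone down roughly halfway and the pawl nose is still raised at about (415,258); the fingertips sit on the pad at about (210,330). I'll keep pushing along the arc.

Call:
{"op": "play_rows", "data": {"commands": [{"dx": 0.01,"dy": 0.06,"dz": -0.15,"yaw": 0},{"dx": 0.01,"dy": 0.06,"dz": -0.15,"yaw": 0},{"dx": 0.01,"dy": 0.06,"dz": -0.15,"yaw": 0},{"dx": 0.01,"dy": 0.05,"dz": -0.15,"yaw": 0},{"dx": 0.01,"dy": 0.05,"dz": -0.15,"yaw": 0},{"dx": 0.01,"dy": 0.04,"dz": -0.15,"yaw": 0},{"dx": 0,"dy": 0.02,"dz": -0.12,"yaw": 0},{"dx": 0,"dy": 0,"dz": 0,"yaw": 0}]}}

```text
time: 8.3
eef_pos: [0.5418, 0.2186, 0.2546]
orientation: [0.098, 0.995, 0.0, 0.001]
ft_force: [0.3, -0.4, 0.4]
gripper_width: 0.0
grasp_force: 0.0
```

Call:
{"op": "play_rows", "data": {"commands": [{"dx": 0,"dy": 0,"dz": -0.08,"yaw": 0},{"dx": 0,"dy": 0,"dz": -0.08,"yaw": 0},{"dx": 0,"dy": 0,"dz": 0,"yaw": 0}]}}

```text
time: 8.55
eef_pos: [0.5417, 0.2188, 0.2486]
orientation: [0.098, 0.995, 0.001, 0.001]
ft_force: [1.0, 0.4, 2.1]
gripper_width: -0.0
grasp_force: 0.7
```

Call:
{"op": "play_rows", "data": {"commands": [{"dx": 0,"dy": 0,"dz": -0.06,"yaw": 0},{"dx": 0,"dy": 0,"dz": -0.06,"yaw": 0},{"dx": 0,"dy": 0,"dz": 0,"yaw": 0}]}}

```text
time: 8.8
eef_pos: [0.5418, 0.2188, 0.2453]
orientation: [0.098, 0.995, 0.001, 0.001]
ft_force: [-3.3, 2.2, 16.5]
gripper_width: 0.0001
grasp_force: 8.2
```

Call:
{"op": "play_rows", "data": {"commands": [{"dx": 0,"dy": 0,"dz": -0.05,"yaw": 0},{"dx": 0,"dy": 0,"dz": 0,"yaw": 0},{"dx": 0,"dy": 0,"dz": 0,"yaw": 0}]}}

```text
time: 9.05
eef_pos: [0.5418, 0.2187, 0.245]
orientation: [0.098, 0.995, 0.002, 0.001]
ft_force: [-9.2, -0.7, 38.0]
gripper_width: -0.0002
grasp_force: 18.7
```

Call:
{"op": "play_rows", "data": {"commands": [{"dx": 0,"dy": 0,"dz": 0.2,"yaw": 0},{"dx": 0,"dy": 0,"dz": 0.7,"yaw": 0},{"dx": 0,"dy": 0,"dz": 0.9,"yaw": 0},{"dx": 0,"dy": 0,"dz": 0.9,"yaw": 0},{"dx": 0,"dy": 0,"dz": 0.9,"yaw": 0},{"dx": 0,"dy": 0,"dz": 0.9,"yaw": 0},{"dx": 0,"dy": 0,"dz": 0,"yaw": 0},{"dx": 0,"dy": 0,"dz": 0,"yaw": 0}]}}

```text
time: 9.72
eef_pos: [0.5417, 0.2177, 0.4236]
orientation: [0.099, 0.995, 0.001, 0.002]
ft_force: [0.5, 0.6, -1.7]
gripper_width: 0.0001
grasp_force: 0.0
```

Run:
```python
from h import *
import cv2
f=robot.grab_frame("side")[120:270,225:405,::-1]
cv2.imwrite("pics/s5.png",cv2.resize(f,None,fx=4,fy=4,interpolation=2))
```

```text
(no output)
```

View pics/s5.png

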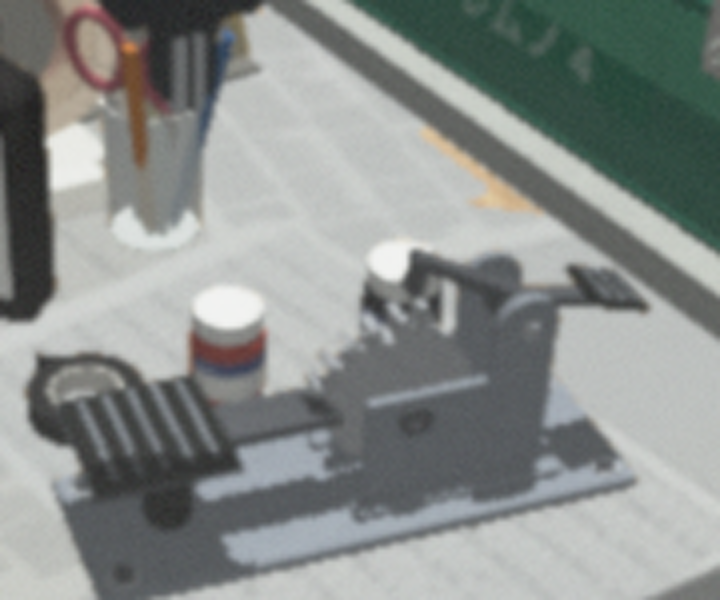

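The arm lies level on its rest, with its pad at about (150,430). The pawl nose is still raised at (415,258), the jars and tape roll have not moved, and the gripper is clear.

```bash
python3 -c "
from rig import robot
print(robot.finish_job())"
```

```text
the job is handed in; nothing more can be done
None
```

The job is handed in: the pawl was pressed to its stop and left free, and the arm was pushed down level onto its rest. In the last picture the jars and tape roll stand where they were and the gripper is clear; no verdict came back.

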